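Open the child-resistant reagent bottle

TASK

Open the amber reagent bottle held in the bench clamp: press its child-resistant cap firmly down and, while pressing, turn it counter-clockwise (seen from above) until it comes free, without crushing or wrenching the bottle's neck. Then lift the cap off and set it down gently in the shallow steel dish, the same way up and standing wholly inside the rim. Leave the small white bottle, the glass beaker and the glass vial where they are.

Things in the scene. Friction and masses are not known exactly. Their poses are not given: they have to be found in the camera images.
- bottle: Amber glass bottle, 62 mm across, upright in a collar on a square grey base plate (110 x 110 x 14 mm) fixed to the worktop. Origin: on its axis, at the start at worktop height; z up. It can not turn or tip, but sits loosely: pressed with 3 N it sinks 0 to 18 mm (unknown) before it stands firm. Shoulder below 85 mm. Over 35 N between cap and bottle, any direction, damages the neck.
- cap_mid (a point): Middle (half-way up, on the axis) of the white ribbed cap, 44 mm across, 34 mm high, about 60 g. Closed: underside 100, middle 117, flat top 134 mm above bottle's origin. Axes are those of the hidden insert in the cap, x along bottle's x when closed. The insert is free after about 0.7 rad counter-clockwise from closed (up to 2.2 is harmless); clockwise it is stopped at closed.
- cap_shell (a joint): Travel of the cap's outer shell down on its insert: 0 at rest, 0.0028 m fully pressed (about 13 N, spring). Under about 7 N the shell only ratchets on the insert, clicking every 0.7 rad; with 14 to 25 N kept on it, after up to 0.5 rad of idle turning, it takes the insert along (drag about 0.15 N m), so 1.4 rad of turning is ample.
- cap_spin (a joint): Angle of the outer shell relative to the insert (rad, positive counter-clockwise seen from above, no stops, any value at the start). It grows while the shell ratchets or idles and stays constant while shell and insert turn together.
- liner (a joint): Height of the sprung seal in the bottle's mouth, which pushes the cap up: about 0 m when the cap is locked, down to -0.0012 when pressed hard, 0.0025 when the cap is free (the freed cap rises 2.5 mm once the pressure is off and then lifts by its weight alone; a locked one pulls with 5 N and more).
- dish: Shallow round steel dish, loose, 120 mm across the rim and 8 mm high, flat floor 2.5 mm thick and about 104 mm across; origin at the middle of its underside, on the worktop. The cap standing in it has its middle about 20 mm above the worktop.
- small_bottle: Bystander: small white plastic bottle with a white cap, 48 mm across, 75 mm high; origin at the middle of its underside. To be left alone.
- beaker: Bystander: small glass beaker, 47 mm across, 60 mm high; origin at the middle of its underside. To be left alone.
- vial: Bystander: clear glass vial, 17 mm across, 62 mm high, standing; origin at the middle of its underside. To be left alone.
Things that resemble listed ones, but are neither listed nor needed, are in the scene too. There is more than one size of the dish; the job needs the larger.

How it is judged:
By the outcome, as a careful person would: the job done as asked, in the order asked, and still so for the second after the job is handed in, with the robot touching nothing.
It also fails if it takes over 58 s, if anything falls off the work surface, if the arm or the gripper's body presses on something with over 40 N, if the wrist force passes 120 N, or if a joint passes its speed limit or range.

ROBOT

A 6-joint arm with a two-finger parallel gripper is mounted at the origin on a cart in front of the work surface, level with it; the furniture and walls round the work are solid. World frame = base frame: x ahead of the robot, y to its left, z up, the work surface at z = 0. Lengths are in m, angles in degrees, forces in N, time in s.
With the tool pointing down it reaches from about 0.425 to 1.125 m from the base axis. Payload 14.9 kg.
Tool frame: the origin (TCP) lies midway between the tips of the shut fingers; the grasp point (between the pads) lies 19 mm behind it; z points along the fingers, y is the direction in which the jaws open and shut (so a half turn about z gives the same grasp; the last joint's range is limited). The gripper opens to 91 mm and grips with 3 to 60 N. Pads are 32 mm wide; open, the fingers measure 118 mm over their backs; the gripper's body (76 mm by 178 mm) begins 60 mm behind the grasp point.
Start: joints at [-78.111, 21.709, 99.362, -0, 58.929, -1.908], TCP at [0.167, -0.68, 0.214] pointing down, gripper open.
Joint ranges: [-158.91, 158.91], [-42.39, 125.64], [0.06, 152.35], [-60.88, 240.88], [17.5, 164.5], [-176.32, 176.32]. Speed limits (degrees/s): [108.29, 108.29, 136.94, 180, 180, 180].

INTERFACE

Orientations are given as a 3x3 rotation matrix whose columns are the frame's x, y, z axes.
In Python, from rig import state, vision, ticket gives the robot as it stands.
- The arm moves only by the tool servo_tool, never from a script. Its argument "plan" is a list of rows, each a list of 4 numbers: the shift along the world's x, y, z in cm, then the turn about the world's z in rad. In form: [[tx, ty, tz, spin], ...]. A call has 1 to 8 rows; each row shifts and turns the pose as measured when the row begins; what a row does not reach is not made up. A row lasts 1/10 s, in which the tool goes at most 50 mm and 8.59 degrees, less where a joint would pass 70% of its speed; a pose out of reach is approached as far as the arm can. A call with a gripper value outside its range is refused whole. "grip" is the gripper command: -1 is shut, 1 is fully open, values between are in proportion, set as the call begins (left out, the last holds). The fingers move at their own pace and stop on an object; "force" is the grip in N (left out, the last holds). Time passes only in rows, so rows that do not move let the fingers close. It gives the time, the measured TCP pose, the force and the opening at its end, in the units of the state.
- state(): the state, without advancing time (a new reading comes with each control period).
- vision.snapshot(name): name is "scene" or "side" or "wrist"; returns a dict with "frame" (400x640x3 uint8, blue, green, red), "z_map" (400x640 float32, m along the optical axis (not along the pixel's ray), 0 where there is no reading), "camera_matrix" (3x3 intrinsics, pixels), "position" and "orientation" of the camera in the world; the wrist camera has in their place "tool_from_camera" (4x4, takes a point from camera to tool coordinates, whose origin is the TCP and whose axes are the flange's). Camera axes: x right, y up, looking along -z (the intrinsics and any distortion apply to the point x, -y, -z); pixel columns grow to the right and rows downward; lengths in m; the calibration is good to about 2 mm. A picture is of the moment at which its call begins: read the wrist's pose just before it.
- ticket.hand_in(): hands the job in, once; it reports no verdict.
The state is a dict: "t": time; "joint_pos": joint angles; "dq": joint speeds; "joint_efforts": joint torques, N m; "ee_pos": TCP position; "tool_rot": TCP orientation; "contact_force": force on the tool from outside, world axes, zero at the start; "moment": the same for the moment, N m; "finger_gap": finger opening in m.
Only numpy, scipy, OpenCV 4.12 (cv2) and the standard library are available. Lean on these libraries where they do the work, as an engineer would, in place of code of your own. Each camera call takes 0.05 s, during which the arm holds its last target.

## Working session

There is one attempt and no reset: what is moved stays moved. The work goes in short steps, Python scripts to look and compute and a tool call to move; the robot and the scene stay as the last step left them, time stands still between calls to the robot, and variables do not carry over. Pictures are saved under pics/ and viewed, and the job is handed in when it is done.

Besides the shell and the picture viewer there is one more tool, called after "Emit:" as name([rows], argument=value, ...), one row to a line, values as JSON. servo_tool: Moves the arm, as the interface text tells. Its arguments: {"type":"object","properties":{"plan":{"type":"array","items":{"type":"array","items":{"type":"number"}}},"grip":{"type":"number"},"force":{"type":"number"}},"required":["plan"]}

```bash
mkdir -p pics; ls
cat > h.py <<'E'
import numpy as np,cv2
from rig import state,vision,ticket
def snap(n,save=None):
    s=state(); d=vision.snapshot(n)
    if n=="wrist":
        T=np.eye(4);T[:3,:3]=np.array(s["tool_rot"]);T[:3,3]=s["ee_pos"]
        M=T@np.array(d["tool_from_camera"]);R,p=M[:3,:3],M[:3,3]
    else: R=np.array(d["orientation"]);p=np.array(d["position"])
    d["R"],d["p"]=R,p
    if save: cv2.imwrite("pics/"+save,d["frame"]); 
    return d
def ray(d,u,v):
    K=np.array(d["camera_matrix"]);a=np.array([(u-K[0,2])/K[0,0],-(v-K[1,2])/K[1,1],-1.]);return d["R"]@a
def onplane(d,u,v,z):
    r=ray(d,u,v);return d["p"]+r*(z-d["p"][2])/r[2]
def depthpt(d,u,v):
    return d["p"]+ray(d,u,v)*d["z_map"][int(v),int(u)]
def cloud(d):
    K=np.array(d["camera_matrix"]);v,u=np.mgrid[0:400,0:640]
    a=np.stack([(u-K[0,2])/K[0,0],-(v-K[1,2])/K[1,1],-np.ones(u.shape)],-1)*d["z_map"][...,None]
    return a@d["R"].T+d["p"]
E
python3 - <<'E'
from h import *
for n in("scene","side","wrist"):
    d=snap(n,n+"0.png");np.savez("/tmp/"+n,**{k:d[k] for k in("frame","z_map","camera_matrix","R","p")})
    print(n,d["p"].round(3),d["R"].round(2).tolist(),np.array(d["camera_matrix"]).round(1).tolist(),[k for k in d])
print(state())
E
```

```text
pics
scene [0.212 0.77  0.725] [[-0.89, 0.27, -0.36], [-0.45, -0.54, 0.71], [-0.0, 0.8, 0.6]] [[437.3, 0.0, 320.0], [0.0, 437.3, 202.9], [0.0, 0.0, 1.0]] ['frame', 'z_map', 'camera_matrix', 'position', 'orientation', 'R', 'p']
side [0.248 0.664 0.575] [[-0.88, 0.24, -0.41], [-0.47, -0.49, 0.73], [-0.02, 0.84, 0.55]] [[468.5, 0.0, 325.5], [0.0, 468.5, 200.2], [0.0, 0.0, 1.0]] ['frame', 'z_map', 'camera_matrix', 'position', 'orientation', 'R', 'p']
wrist [ 0.249 -0.659  0.385] [[0.24, 0.93, 0.29], [-0.97, 0.23, 0.07], [-0.0, -0.3, 0.95]] [[305.4, 0.0, 318.6], [0.0, 305.4, 199.7], [0.0, 0.0, 1.0]] ['frame', 'z_map', 'camera_matrix', 'tool_from_camera', 'R', 'p']
{'t': 0.15, 'joint_pos': array([-7.81121150e+01,  2.17326245e+01,  9.93870978e+01,  9.88866502e-04,
        5.89290204e+01, -1.90775639e+00]), 'dq': array([-0.0447419 , -0.13334051, -0.00808904,  0.12111589,  0.04559858,
        0.07734663]), 'joint_efforts': array([ 1.21598267e-03, -7.64108419e+01, -4.34652185e+01,  6.51502982e-02,
        4.09638556e-02, -5.50620541e-05]), 'ee_pos': array([ 0.16686112, -0.67951578,  0.21343372]), 'tool_rot': array([[ 9.71154552e-01,  2.38450855e-01, -1.60780338e-04],
       [ 2.38450906e-01, -9.71154193e-01,  8.35519871e-04],
       [ 4.30879282e-05, -8.49757143e-04, -9.99999638e-01]]), 'contact_force': array([ 0.74978933,  0.21270782, -0.05674302]), 'moment': array([ 0.02050506, -0.00071596,  0.06454633]), 'finger_gap': 0.09126753717344906}
```

View pics/scene0.png

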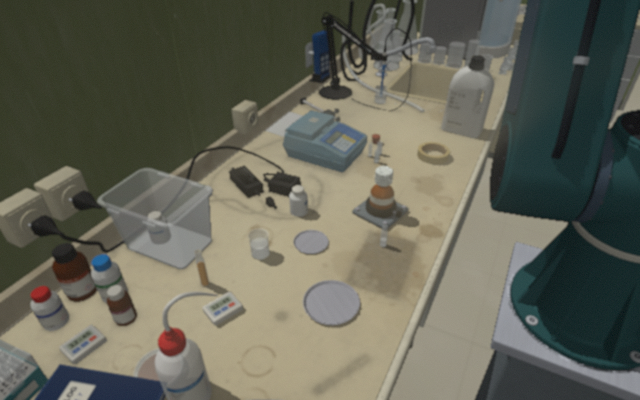

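View pics/side0.png

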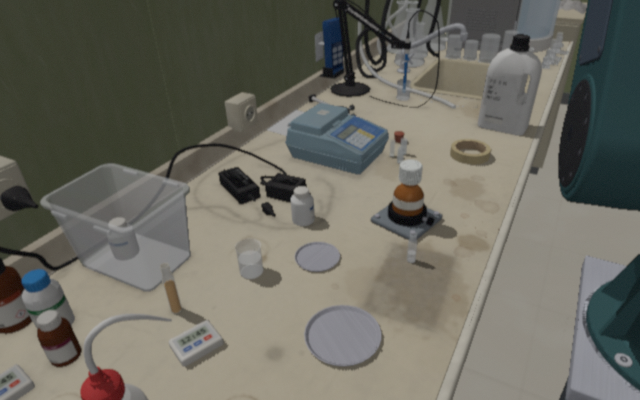

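View pics/wrist0.png

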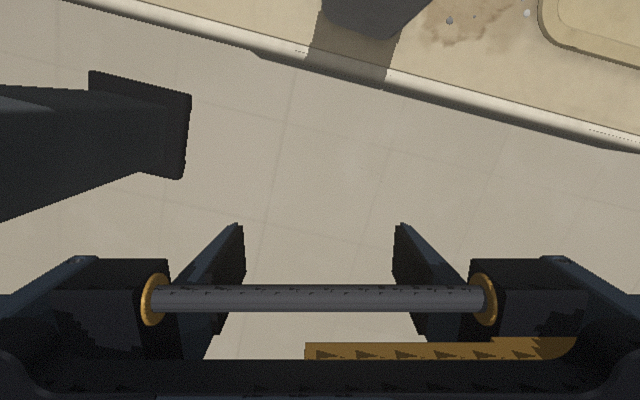

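Scene view: clamped amber bottle with white cap at (384,175), vial at (384,240), small white bottle at (299,200), beaker at (260,244). There are two dishes: larger (332,302), smaller (311,242). Next I measure positions.

Run:
```python
from h import *
for n in("scene","side"):
    d=dict(np.load("/tmp/%s.npz"%n)); C=cloud(d); d["z_map"]
    print(n,"valid",(d["z_map"]>0).mean())
    pts={"scene":dict(captop=(384,171),label=(382,198),plate=(365,212),vial=(384,238),dish=(332,302),sdish=(311,242),small=(299,188),beaker=(260,244),table=(280,320)),
         "side":dict(captop=(411,166),plate=(385,222),vial=(412,250),dish=(344,334),sdish=(318,257),small=(302,192),beaker=(250,262),table=(280,350))}[n]
    for k,(u,v) in pts.items(): print(k,C[v,u].round(3),onplane(d,u,v,0.0).round(3))
    # crop
    u,v=pts["captop"];c=d["frame"][v-40:v+110,u-80:u+60];cv2.imwrite("pics/crop_%s.png"%n,cv2.resize(c,None,fx=4,fy=4,interpolation=cv2.INTER_CUBIC))
    # cap by cloud: white, z .09-.16 near captop
    hsv=cv2.cvtColor(d["frame"],cv2.COLOR_BGR2HSV)
    near=np.linalg.norm(C[...,:2]-C[pts["captop"][1],pts["captop"][0],:2],axis=-1)<.06
    m=near&(C[...,2]>.095)&(C[...,2]<.16);P=C[m]
    print("cap",len(P),P.mean(0).round(4),P.min(0).round(4),P.max(0).round(4),np.percentile(P[:,2],[50,80,90,95]).round(4))
    top=P[P[:,2]>np.percentile(P[:,2],97)-.006];print("top",len(top),top.mean(0).round(4),top.min(0).round(4),top.max(0).round(4))
    # dish ellipse
    u,v=pts["dish"]
    t=hsv[v-3:v+4,u-3:u+4].reshape(-1,3).mean(0);print("dish hsv",t)
    msk=cv2.inRange(hsv,np.array([100,10,0]),np.array([140,90,255]))
    nl,lab,st,cen=cv2.connectedComponentsWithStats(msk)
    l=lab[v,u];print("comp",l,st[l],cen[l],onplane(d,*cen[l],.008).round(4))
    cs=max(cv2.findContours((lab==l).astype(np.uint8),0,1)[0],key=cv2.contourArea).reshape(-1,2)
    W=np.array([onplane(d,a,b,.008)[:2] for a,b in cs]).astype(np.float32);print("circ",cv2.minEnclosingCircle(W))
```

```text
scene valid 0.9955703125
captop [ 0.485 -0.108  0.135] [ 0.547 -0.308  0.   ]
label [ 0.476 -0.086  0.069] [ 0.504 -0.177  0.   ]
plate [ 0.516 -0.079  0.015] [ 0.522 -0.097  0.   ]
vial [0.432 0.009 0.028] [ 0.441 -0.022  0.   ]
dish [0.467 0.22  0.003] [0.468 0.218 0.   ]
sdish [0.594 0.075 0.003] [0.595 0.072 0.   ]
small [ 0.679 -0.022  0.076] [ 0.734 -0.115  0.   ]
beaker [0.67  0.178 0.049] [0.703 0.135 0.   ]
table [0.541 0.309 0.002] [0.542 0.307 0.   ]
cap 325 [ 0.4846 -0.103   0.1244] [ 0.4652 -0.1323  0.0956] [ 0.5096 -0.0885  0.138 ] [0.1278 0.1352 0.1359 0.1365]
top 151 [ 0.4865 -0.1089  0.1347] [ 0.4656 -0.1323  0.1309] [ 0.5087 -0.0893  0.138 ]
dish hsv [127.04081633   5.63265306 147.3877551 ]
comp 0 [     0      0    640    400 245011] [311.06481342 196.37725245] [ 0.6785 -0.085   0.008 ]
circ ((1.450360894203186, -1.5654544830322266), 2.3158011436462402)
side valid 0.99592578125
captop [ 0.486 -0.11   0.132] [ 0.557 -0.34   0.   ]
plate [ 0.519 -0.073  0.012] [ 0.525 -0.089  0.   ]
vial [0.434 0.01  0.03 ] [ 0.444 -0.026  0.   ]
dish [0.469 0.218 0.001] [0.469 0.217 0.   ]
sdish [0.595 0.074 0.001] [0.596 0.073 0.   ]
small [ 0.677 -0.012  0.075] [ 0.741 -0.114  0.   ]
beaker [0.67  0.181 0.042] [0.703 0.143 0.   ]
table [ 0.542  0.288 -0.   ] [0.542 0.289 0.   ]
cap 526 [ 0.4846 -0.1024  0.1226] [ 0.4658 -0.1334  0.0957] [ 0.5091 -0.0884  0.1362] [0.1251 0.1334 0.1341 0.1345]
top 228 [ 0.4865 -0.1088  0.1332] [ 0.4664 -0.1334  0.129 ] [ 0.5079 -0.0898  0.1362]
dish hsv [122.67346939  10.91836735 140.48979592]
comp 429 [ 306  306   75   60 2758] [341.60877447 335.17258883] [0.4686 0.227  0.008 ]
circ ((0.46885058283805847, 0.2234470397233963), 0.057891298085451126)
```

View pics/crop_side.png

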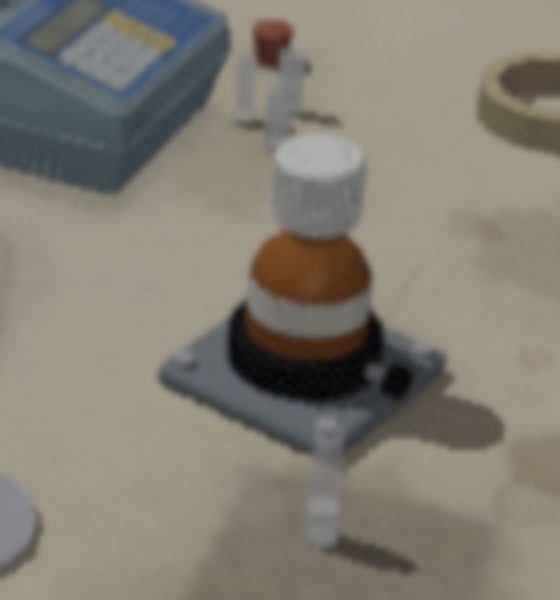

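Run:
```python
from h import *
for n,u,v in(("scene",332,302),("side",344,334)):
    d=dict(np.load("/tmp/%s.npz"%n));C=cloud(d)
    hsv=cv2.cvtColor(d["frame"],cv2.COLOR_BGR2LAB);f=d["frame"].astype(int)
    m=((f[...,0]-f[...,2])>-8)&(np.linalg.norm(C[...,:2]-C[v,u,:2],axis=-1)<.09)
    m=m.astype(np.uint8);m=cv2.morphologyEx(m,cv2.MORPH_CLOSE,np.ones((5,5)))
    c=max(cv2.findContours(m,0,1)[0],key=cv2.contourArea).reshape(-1,2)
    W=np.array([onplane(d,a,b,.006)[:2] for a,b in c]).astype(np.float32)
    print(n,len(c),cv2.minEnclosingCircle(W),cv2.fitEllipse(W))
d=dict(np.load("/tmp/side.npz"));cv2.imwrite("pics/dish.png",cv2.resize(d["frame"][220:390,200:420],None,fx=3,fy=3))
# vial cloud, lateral extents of neighbours
for n in("scene","side"):
    d=dict(np.load("/tmp/%s.npz"%n));C=cloud(d)
    for nm,c,r in(("vial",(.432,.0),.03),("small",(.677,-.02),.05),("beaker",(.67,.17),.05)):
        m=(np.linalg.norm(C[...,:2]-c,axis=-1)<r)&(C[...,2]>.02);P=C[m];print(n,nm,len(P),P.min(0).round(3),P.max(0).round(3),P.mean(0).round(3))
```

```text
scene 143 ((0.4681428074836731, 0.2216559648513794), 0.0591476634144783) ((0.4682770371437073, 0.22155827283859253), (0.11460991948843002, 0.11568605154752731), 33.105491638183594)
side 195 ((0.4698617458343506, 0.22157752513885498), 0.06027790904045105) ((0.46988731622695923, 0.22167284786701202), (0.11788806319236755, 0.11845624446868896), 38.55318069458008)
scene vial 108 [ 0.427 -0.003  0.021] [0.444 0.015 0.063] [0.435 0.008 0.043]
scene small 391 [ 0.658 -0.038  0.02 ] [0.705 0.005 0.079] [ 0.677 -0.009  0.052]
scene beaker 452 [0.662 0.14  0.02 ] [0.709 0.187 0.064] [0.684 0.165 0.044]
side vial 183 [ 0.428 -0.003  0.02 ] [0.444 0.014 0.062] [0.435 0.008 0.042]
side small 611 [ 0.658 -0.039  0.02 ] [0.706 0.006 0.076] [ 0.676 -0.009  0.05 ]
side beaker 751 [0.662 0.141 0.02 ] [0.708 0.188 0.062] [0.684 0.166 0.043]
```

View pics/dish.png

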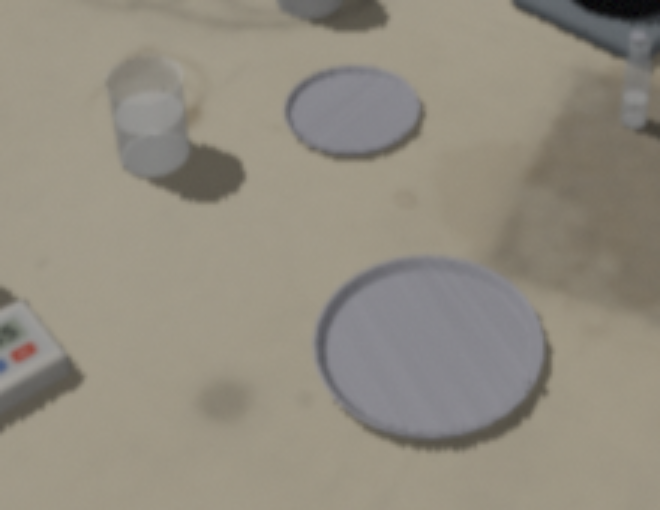

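Larger dish (side 344,334) has about 0.118 m diameter, centre (0.469, 0.2215). The smaller one at (318,257) is ruled out. The cap axis is at about (0.487, -0.111) with its top at 0.134. The crop confirms a white ribbed cap on the clamped amber bottle. Next: path clearance.

Run:
```python
from h import *
d=dict(np.load("/tmp/scene.npz"));C=cloud(d).reshape(-1,3);f=np.mgrid[0:400,0:640].reshape(2,-1).T
a=np.array([.167,-.68]);b=np.array([.487,-.111])
t=np.clip((C[:,:2]-a)@(b-a)/((b-a)@(b-a)),0,1);dist=np.linalg.norm(C[:,:2]-a-t[:,None]*(b-a),axis=1)
m=(dist<.16)&(C[:,2]>.12)&(C[:,0]>.3)
print(m.sum());P=C[m]
for i in range(0,len(P),max(1,len(P)//15)):print(P[i].round(3),f[m][i],dist[m][i].round(3))
for (v,u) in((70,475),(100,470),(150,432)):print(C.reshape(400,640,3)[v,u].round(3))
```

```text
582
[ 0.355 -0.671  0.211] [ 74 487] 0.16
[ 0.346 -0.665  0.201] [ 78 489] 0.149
[ 0.354 -0.653  0.194] [ 81 485] 0.15
[ 0.336 -0.664  0.187] [ 83 491] 0.14
[ 0.362 -0.642  0.18 ] [ 86 481] 0.151
[ 0.346 -0.641  0.177] [ 88 486] 0.137
[ 0.341 -0.641  0.168] [ 91 487] 0.132
[ 0.333 -0.677  0.146] [ 94 490] 0.143
[ 0.344 -0.634  0.147] [ 98 484] 0.131
[ 0.349 -0.626  0.135] [102 481] 0.132
[ 0.499 -0.119  0.136] [167 380] 0.015
[ 0.479 -0.119  0.136] [169 388] 0.003
[ 0.469 -0.113  0.137] [171 391] 0.015
[ 0.505 -0.1    0.125] [174 375] 0.021
[ 0.497 -0.095  0.124] [176 377] 0.019
[ 0.475 -0.098  0.123] [178 386] 0.018
[ 0.392 -0.657  0.222]
[ 0.385 -0.639  0.13 ]
[ 0.451 -0.496  0.   ]
```

Emit:
servo_tool([
  [0,4.5,0.5,0],
  [0,4.5,0.5,0],
  [0,4.5,0.5,0],
  [0,4.5,0,0],
  [3,3.8,0,0],
  [3,3.8,0,0],
  [3,3.8,0,0],
  [3,3.8,0,0],
], grip=1)

```text
t: 0.95
ee_pos: [0.2855, -0.3378, 0.2262]
tool_rot: [[0.973, 0.231, -0.0], [0.231, -0.973, 0.002], [0.0, -0.002, -1.0]]
contact_force: [-0.1, -0.9, -0.1]
finger_gap: 0.0914
```

Emit:
servo_tool([
  [3.3,3.6,0,0],
  [3.3,3.6,0,0],
  [3.3,3.6,0,0],
  [3.3,3.6,0,0],
  [3.3,3.6,0,0],
  [2.5,2.5,0,0],
  [1,1,0,0],
  [0,0,0,0],
])

```text
t: 1.75
ee_pos: [0.4914, -0.1099, 0.2271]
tool_rot: [[0.972, 0.236, 0.002], [0.236, -0.972, 0.0], [0.002, 0.0, -1.0]]
contact_force: [0.3, 0.1, -0.2]
finger_gap: 0.0913
```

Run:
```python
from h import *
print(state()["ee_pos"],state()["joint_pos"].round(1))
d=snap("wrist","w1.png");C=cloud(d)
m=(C[...,2]>.125)&(C[...,2]<.14)&(np.linalg.norm(C[...,:2]-[.487,-.111],axis=-1)<.04)
print(m.sum())
c=max(cv2.findContours(m.astype(np.uint8),0,1)[0],key=cv2.contourArea).reshape(-1,2)
W=np.array([onplane(d,a,b,.134)[:2] for a,b in c]).astype(np.float32)
print(cv2.minEnclosingCircle(W),cv2.fitEllipse(W),np.median(C[m][:,2]))
```

```text
[ 0.49141778 -0.10993844  0.22714379] [-1.530e+01  2.600e+00  1.214e+02  1.000e-01  5.580e+01  6.100e+01]
1748
((0.48840242624282837, -0.11350506544113159), 0.02286875993013382) ((0.488162100315094, -0.11331694573163986), (0.042744919657707214, 0.04423228278756142), 100.40536499023438) 0.13476673176640674
```

View pics/w1.png

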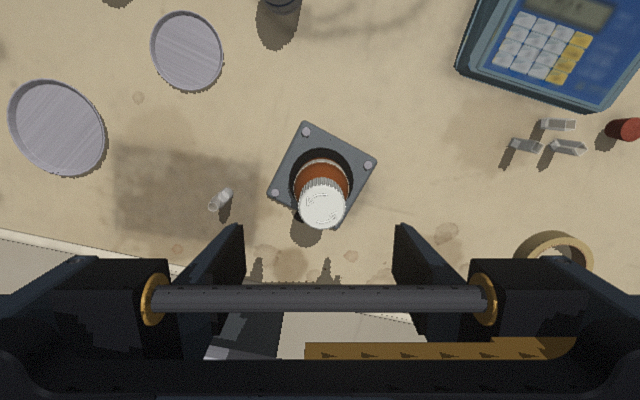

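Wrist view: the cap is at (322,203), centred between the jaws. It gives (0.488, -0.113), within 2 mm of the fixed cameras. Descending.

Emit:
servo_tool([
  [-0.4,-0.2,-2,0],
  [0,0,-3,0],
  [0,0,-3,0],
  [0,0,-2,0],
  [0,0,-1,0],
  [0,0,0,0],
])

```text
t: 2.4
ee_pos: [0.4829, -0.1171, 0.1146]
tool_rot: [[0.973, 0.231, 0.004], [0.231, -0.973, -0.001], [0.003, 0.001, -1.0]]
contact_force: [-0.1, -0.3, 0.1]
finger_gap: 0.0909
```

Emit:
servo_tool([
  [0.4,0.4,-0.4,0],
  [0.1,0.1,-0.4,0],
  [0,0,0,0],
])

```text
t: 2.7
ee_pos: [0.4892, -0.1128, 0.1082]
tool_rot: [[0.973, 0.23, 0.006], [0.23, -0.973, -0.001], [0.006, 0.003, -1.0]]
contact_force: [0.3, -0.0, 0.1]
finger_gap: 0.0911
```

Emit:
servo_tool([
  [-0.1,0,-0.1,0],
  [0,0,0,0],
  [0,0,0,0],
  [0,0,0,0],
  [0,0,0,0],
], grip=0.08, force=5)

```text
t: 3.2
ee_pos: [0.4891, -0.1128, 0.1087]
tool_rot: [[0.973, 0.23, 0.009], [0.23, -0.973, -0.002], [0.008, 0.004, -1.0]]
contact_force: [0.5, 0.8, 0.6]
finger_gap: 0.0545
```

Emit:
servo_tool([
  [0,0,0,0],
  [0,0,0,0],
  [0,0,0,0],
  [0,0,0,0],
], grip=-1, force=5)

```text
t: 3.6
ee_pos: [0.4892, -0.1131, 0.1088]
tool_rot: [[0.973, 0.231, 0.009], [0.231, -0.973, -0.002], [0.008, 0.004, -1.0]]
contact_force: [-0.8, -0.9, 1.0]
finger_gap: 0.0438
```

Emit:
servo_tool([
  [0,0,0,0],
  [0,0,0,0],
], force=45)

```text
t: 3.8
ee_pos: [0.4892, -0.1131, 0.1087]
tool_rot: [[0.973, 0.231, 0.009], [0.231, -0.973, -0.002], [0.008, 0.004, -1.0]]
contact_force: [-0.6, -1.6, 0.2]
finger_gap: 0.0436
```

Emit:
servo_tool([
  [0,0,-0.2,0],
  [0,0,-0.2,0],
])

```text
t: 4.0
ee_pos: [0.4892, -0.1131, 0.1048]
tool_rot: [[0.973, 0.231, 0.009], [0.231, -0.973, -0.002], [0.008, 0.004, -1.0]]
contact_force: [-0.5, -1.3, 2.5]
finger_gap: 0.0437
```

Emit:
servo_tool([
  [0,0,-0.2,0],
  [0,0,-0.1,0],
])

```text
t: 4.2
ee_pos: [0.4892, -0.1131, 0.1014]
tool_rot: [[0.973, 0.231, 0.009], [0.231, -0.973, -0.002], [0.008, 0.004, -1.0]]
contact_force: [-1.0, -0.7, 2.0]
finger_gap: 0.0437
```

Emit:
servo_tool([
  [0,0,-0.1,0],
  [0,0,-0.1,0],
])

```text
t: 4.4
ee_pos: [0.4892, -0.1131, 0.0991]
tool_rot: [[0.973, 0.231, 0.009], [0.231, -0.973, -0.002], [0.008, 0.004, -1.0]]
contact_force: [-0.5, -0.8, 6.3]
finger_gap: 0.0438
```

Emit:
servo_tool([
  [0,0,-0.1,0],
  [0,0,-0.1,0],
])

```text
t: 4.6
ee_pos: [0.4894, -0.1132, 0.0975]
tool_rot: [[0.973, 0.231, 0.009], [0.231, -0.973, -0.002], [0.008, 0.004, -1.0]]
contact_force: [-4.7, -0.3, 11.4]
finger_gap: 0.0437
```

Emit:
servo_tool([
  [0,0,-0.1,0],
])

```text
t: 4.7
ee_pos: [0.4896, -0.1132, 0.097]
tool_rot: [[0.973, 0.231, 0.009], [0.231, -0.973, -0.002], [0.008, 0.004, -1.0]]
contact_force: [-7.8, 1.5, 23.0]
finger_gap: 0.0437
```

Emit:
servo_tool([
  [0,0,-0.1,0],
])

```text
t: 4.8
ee_pos: [0.4897, -0.1132, 0.0968]
tool_rot: [[0.973, 0.231, 0.008], [0.231, -0.973, -0.002], [0.007, 0.004, -1.0]]
contact_force: [-10.6, 1.2, 28.7]
finger_gap: 0.0435
```

Emit:
servo_tool([
  [-0.05,0,0,0],
])

```text
t: 4.9
ee_pos: [0.4894, -0.1132, 0.0974]
tool_rot: [[0.973, 0.231, 0.008], [0.231, -0.973, -0.002], [0.007, 0.004, -1.0]]
contact_force: [-2.1, 0.1, 11.4]
finger_gap: 0.0437
```

Emit:
servo_tool([
  [-0.02,0,-0.08,0],
  [-0.02,0,-0.07,0.05],
])

```text
t: 5.1
ee_pos: [0.4897, -0.1132, 0.0972]
tool_rot: [[0.96, 0.279, 0.009], [0.279, -0.96, -0.002], [0.008, 0.004, -1.0]]
contact_force: [-3.6, 2.3, 16.9]
finger_gap: 0.0436
```

Emit:
servo_tool([
  [-0.02,0,-0.08,0.08],
  [-0.02,0,-0.08,0.08],
])

```text
t: 5.3
ee_pos: [0.4906, -0.1132, 0.0972]
tool_rot: [[0.901, 0.433, 0.011], [0.433, -0.902, 0.0], [0.01, 0.005, -1.0]]
contact_force: [-4.4, 3.8, 18.3]
finger_gap: 0.0437
```

```bash
python3 -c "
from h import *
s=state();print(s['ee_pos'],s['contact_force'],s['moment'],s['joint_pos'])"
```

```text
[ 0.49055487 -0.1131734   0.09716872] [-4.43682121  3.77936071 18.30350027] [ 0.74210117  0.93101357 -0.10483516] [-15.74189031  14.53329052 124.85026008   0.28558278  39.99147846
  48.40221146]
```

Emit:
servo_tool([
  [-0.06,0,-0.08,0.1],
  [-0.05,0,-0.08,0.1],
])

```text
t: 5.5
ee_pos: [0.4904, -0.1128, 0.0971]
tool_rot: [[0.793, 0.608, 0.012], [0.608, -0.794, 0.003], [0.012, 0.005, -1.0]]
contact_force: [-5.5, 6.1, 19.5]
finger_gap: 0.0434
```

Emit:
servo_tool([
  [-0.06,0,-0.08,0.1],
  [-0.05,0,-0.08,0.1],
])

```text
t: 5.7
ee_pos: [0.4901, -0.1122, 0.0971]
tool_rot: [[0.651, 0.759, 0.012], [0.759, -0.651, 0.007], [0.013, 0.005, -1.0]]
contact_force: [-4.6, 5.2, 19.4]
finger_gap: 0.0437
```

Emit:
servo_tool([
  [-0.05,-0.03,-0.08,0.1],
  [-0.05,-0.03,-0.08,0.1],
  [-0.05,-0.03,-0.08,0.1],
])

```text
t: 6.0
ee_pos: [0.4895, -0.1121, 0.0971]
tool_rot: [[0.387, 0.922, 0.009], [0.922, -0.387, 0.013], [0.015, 0.004, -1.0]]
contact_force: [-6.0, 5.1, 20.9]
finger_gap: 0.0435
```

Emit:
servo_tool([
  [-0.05,-0.03,-0.08,0.1],
  [-0.05,-0.03,-0.08,0.1],
  [-0.05,-0.03,-0.08,0.1],
])

```text
t: 6.3
ee_pos: [0.4885, -0.1121, 0.0962]
tool_rot: [[0.086, 0.996, 0.005], [0.996, -0.086, 0.017], [0.017, 0.004, -1.0]]
contact_force: [-0.0, 4.5, 7.8]
finger_gap: 0.0437
```

```bash
python3 -c "
from h import *
s=state();print(s['ee_pos'],s['contact_force'],s['moment'],s['joint_pos'])"
```

```text
[ 0.48850304 -0.11212871  0.09623212] [-0.03445837  4.48041784  7.83855105] [ 0.76378569  0.06278292 -0.01949112] [-16.12948079  14.66420201 124.82133591   1.54172817  40.49408856
 -12.39332575]
```

Emit:
servo_tool([
  [-0.02,-0.03,-0.08,0.1],
  [0,-0.03,-0.08,0.1],
])

```text
t: 6.5
ee_pos: [0.4882, -0.1121, 0.0952]
tool_rot: [[-0.122, 0.993, 0.001], [0.992, 0.122, 0.019], [0.018, 0.004, -1.0]]
contact_force: [-5.3, 4.5, 12.2]
finger_gap: 0.0435
```

```bash
python3 -c "
from h import *
s=state();print(s['ee_pos'],s['contact_force'],s['moment'],s['joint_pos'])"
```

```text
[ 0.48822078 -0.1120503   0.09515284] [-5.25794782  4.51755425 12.24547225] [ 0.84519497  0.91677602 -0.09928828] [-16.154711    14.85288225 124.73172431   1.60773456  40.65571595
 -24.39053785]
```

Emit:
servo_tool([
  [-0.04,-0.02,-0.1,0.1],
  [-0.02,-0.02,-0.08,0.1],
])

```text
t: 6.7
ee_pos: [0.4879, -0.1119, 0.0946]
tool_rot: [[-0.324, 0.946, -0.003], [0.946, 0.324, 0.02], [0.02, 0.004, -1.0]]
contact_force: [-8.0, 4.1, 24.0]
finger_gap: 0.0435
```

Emit:
servo_tool([
  [0,0,0.1,0],
  [0,0,0.1,0],
  [0,0,0.1,0],
])

```text
t: 7.0
ee_pos: [0.4877, -0.1116, 0.0983]
tool_rot: [[-0.328, 0.945, -0.004], [0.944, 0.328, 0.02], [0.021, 0.003, -1.0]]
contact_force: [-2.5, -1.8, 5.7]
finger_gap: 0.0437
```

Emit:
servo_tool([
  [0,0,0.1,0],
  [0,0,0.1,0],
])

```text
t: 7.2
ee_pos: [0.4877, -0.1116, 0.1007]
tool_rot: [[-0.328, 0.945, -0.004], [0.944, 0.328, 0.02], [0.02, 0.003, -1.0]]
contact_force: [-0.7, -1.3, 2.7]
finger_gap: 0.0435
```

Emit:
servo_tool([
  [0,0,0.1,0],
  [0,0,0.1,0],
])

```text
t: 7.4
ee_pos: [0.4876, -0.1115, 0.1025]
tool_rot: [[-0.328, 0.945, -0.004], [0.944, 0.328, 0.021], [0.021, 0.003, -1.0]]
contact_force: [-0.0, 0.3, -0.8]
finger_gap: 0.0439
```

Emit:
servo_tool([
  [0,0,0.15,0],
  [0,0,0.15,0],
])

```text
t: 7.6
ee_pos: [0.4874, -0.1113, 0.1054]
tool_rot: [[-0.328, 0.945, -0.005], [0.944, 0.328, 0.021], [0.021, 0.003, -1.0]]
contact_force: [-0.4, -0.2, 0.8]
finger_gap: 0.0434
```

Emit:
servo_tool([
  [0,0,0.2,0],
  [0,0,0.2,0],
])

```text
t: 7.8
ee_pos: [0.4873, -0.1113, 0.1096]
tool_rot: [[-0.328, 0.945, -0.005], [0.944, 0.328, 0.021], [0.021, 0.002, -1.0]]
contact_force: [-0.5, 0.8, 0.5]
finger_gap: 0.0437
```

Run:
```python
from h import *
s=state();print(s['ee_pos'],s['contact_force'])
d=snap("side","s2.png");c=d["frame"][110:270,330:490];cv2.imwrite("pics/s2c.png",cv2.resize(c,None,fx=4,fy=3.7,interpolation=cv2.INTER_CUBIC))
```

```text
[ 0.48732725 -0.11131823  0.1096089 ] [-0.47222105  0.80560878  0.46359799]
```

View pics/s2c.png

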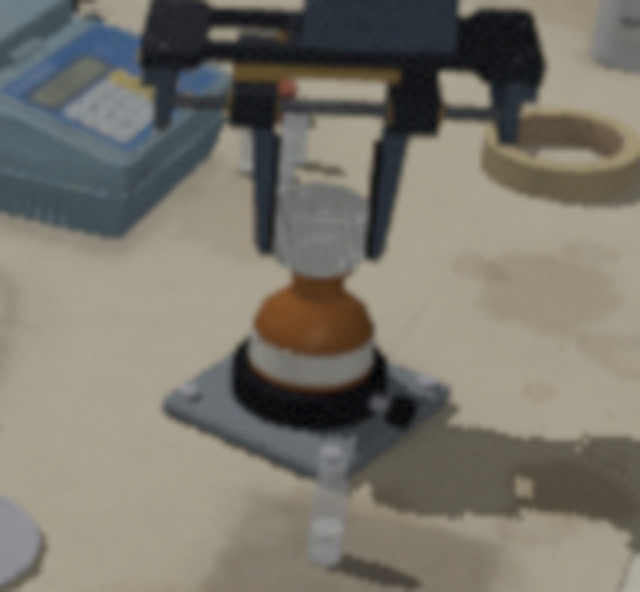

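The side crop shows the cap rising between the fingers with the amber neck exposed and the bottle still low in its collar. It lifts without extra force, so the cap is free. Lifting clear and checking.

Emit:
servo_tool([
  [0,0,0.5,0],
  [0,0,1,0],
  [0,0,2,0],
  [0,0,2,0],
  [0,0,1,0],
  [0,0,0,0],
])

```text
t: 8.45
ee_pos: [0.4874, -0.1113, 0.1798]
tool_rot: [[-0.328, 0.945, -0.004], [0.944, 0.328, 0.021], [0.021, 0.003, -1.0]]
contact_force: [-0.5, 0.7, -0.9]
finger_gap: 0.0437
```

Run:
```python
from h import *
s=state();print(s['ee_pos'],s['contact_force'],s['finger_gap'])
d=snap("side","s3.png");c=d["frame"][90:250,330:490];cv2.imwrite("pics/s3c.png",cv2.resize(c,None,fx=4,fy=3.7,interpolation=cv2.INTER_CUBIC))
```

```text
[ 0.48738037 -0.11131997  0.17982464] [-0.49057038  0.70137079 -0.90734334] 0.04370023553452454
```

View pics/s3c.png

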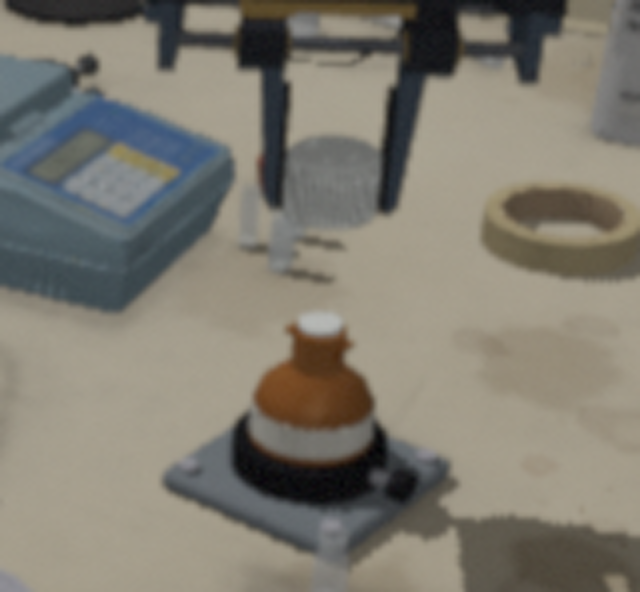

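Emit:
servo_tool([
  [-0.2,4.2,0,0],
  [-0.2,4.2,0,0],
  [-0.2,4.2,0,0],
  [-0.2,4.2,0,0],
  [-0.2,4.2,0,0],
  [-0.2,4.2,0,0],
  [-0.2,4,0,0],
  [-0.2,3,0,0],
])

```text
t: 9.3
ee_pos: [0.4664, 0.2188, 0.1734]
tool_rot: [[-0.321, 0.947, -0.01], [0.947, 0.321, 0.019], [0.021, -0.003, -1.0]]
contact_force: [0.8, -0.1, -1.6]
finger_gap: 0.0434
```

Emit:
servo_tool([
  [0,0,0,0],
])

```text
t: 9.4
ee_pos: [0.4657, 0.2215, 0.1725]
tool_rot: [[-0.324, 0.946, -0.011], [0.946, 0.324, 0.019], [0.022, -0.004, -1.0]]
contact_force: [0.4, -0.8, -0.8]
finger_gap: 0.0438
```

Run:
```python
from h import *
s=state();print(s['ee_pos'],s['contact_force'],s['finger_gap'],s['joint_pos'].round(1))
d=snap("scene","c4.png");C=cloud(d);p=s['ee_pos']
f=d["frame"].astype(int)
m=(np.linalg.norm(C[...,:2]-p[:2],axis=-1)<.03)&(abs(C[...,2]-p[2])<.06)&(f.min(-1)>95)
P=C[m];print(len(P),P.min(0),P.max(0),np.percentile(P[:,2],[1,3,10,90,98]))
d=snap("side","s4.png")
```

```text
[0.46573694 0.22146717 0.17254524] [ 0.36185881 -0.78433864 -0.8356908 ] 0.043832683511309076 [ 22.2   8.5 121.7   1.6  49.9   2.2]
575 [0.4406231  0.19863768 0.16276958] [0.48698649 0.24325008 0.23026791] [0.16519062 0.16699717 0.17177608 0.19945274 0.20071357]
```

View pics/s4.png

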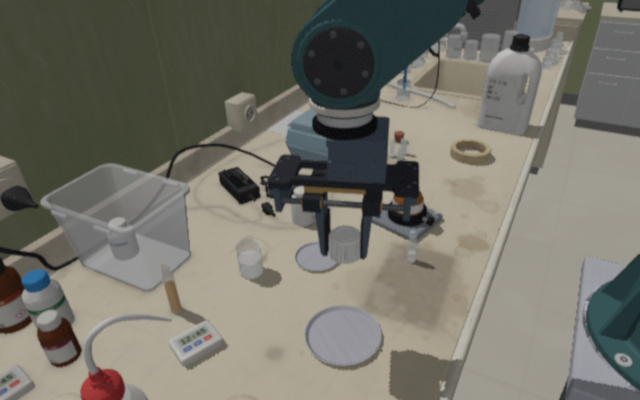

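Emit:
servo_tool([
  [0.3,0,-3,0],
  [0,0,-3,0],
  [0,0,-3,0],
  [0,0,-3,0],
  [0,0,-1.5,0],
  [0,0,-0.5,0],
  [0,0,0,0],
])

```text
t: 10.2
ee_pos: [0.4688, 0.211, 0.0264]
tool_rot: [[-0.316, 0.949, -0.012], [0.949, 0.316, 0.018], [0.02, -0.006, -1.0]]
contact_force: [0.3, -0.3, -1.0]
finger_gap: 0.0431
```

Emit:
servo_tool([
  [0,0.6,-0.3,0],
  [0,0.3,-0.4,0],
  [0,0.1,-0.3,0],
  [0,0,0,0],
])

```text
t: 10.6
ee_pos: [0.4705, 0.2217, 0.0182]
tool_rot: [[-0.315, 0.949, -0.008], [0.949, 0.315, 0.019], [0.021, -0.002, -1.0]]
contact_force: [-0.3, 0.0, 0.0]
finger_gap: 0.0437
```

Emit:
servo_tool([
  [-0.1,0,-0.2,0],
  [0,0,-0.2,0],
  [0,0,-0.2,0],
  [0,0,0,0],
])

```text
t: 11.0
ee_pos: [0.4698, 0.222, 0.0123]
tool_rot: [[-0.316, 0.949, -0.007], [0.949, 0.316, 0.019], [0.021, -0.001, -1.0]]
contact_force: [-0.2, -0.1, -1.0]
finger_gap: 0.0434
```

Emit:
servo_tool([
  [0,0,-0.1,0],
  [0,0,-0.1,0],
])

```text
t: 11.2
ee_pos: [0.4698, 0.2223, 0.0109]
tool_rot: [[-0.315, 0.949, -0.008], [0.949, 0.316, 0.02], [0.021, -0.001, -1.0]]
contact_force: [-11.9, -2.6, 39.5]
finger_gap: 0.0436
```

Emit:
servo_tool([
  [0,0,0.05,0],
])

```text
t: 11.3
ee_pos: [0.4699, 0.2223, 0.0116]
tool_rot: [[-0.315, 0.949, -0.008], [0.949, 0.316, 0.02], [0.021, -0.001, -1.0]]
contact_force: [0.1, -0.7, -1.2]
finger_gap: 0.0433
```

Emit:
servo_tool([
  [0,0,0,0],
])

```text
t: 11.4
ee_pos: [0.4701, 0.2223, 0.0118]
tool_rot: [[-0.315, 0.949, -0.008], [0.949, 0.316, 0.02], [0.021, -0.001, -1.0]]
contact_force: [-0.7, -0.4, -0.5]
finger_gap: 0.0433
```

Emit:
servo_tool([
  [0,0,-0.04,0],
])

```text
t: 11.5
ee_pos: [0.4701, 0.2223, 0.0114]
tool_rot: [[-0.315, 0.949, -0.007], [0.949, 0.316, 0.02], [0.021, -0.001, -1.0]]
contact_force: [0.3, 1.2, 0.1]
finger_gap: 0.0439
```

Emit:
servo_tool([
  [0,0,-0.02,0],
])

```text
t: 11.6
ee_pos: [0.4701, 0.2224, 0.0112]
tool_rot: [[-0.315, 0.949, -0.007], [0.949, 0.315, 0.02], [0.021, -0.001, -1.0]]
contact_force: [-2.2, 1.0, 6.5]
finger_gap: 0.0435
```

Light contact at 6.5 N. Easing the grip, then opening just a little.

Emit:
servo_tool([
  [0,0,0,0],
  [0,0,0,0],
], force=5)

```text
t: 11.8
ee_pos: [0.4701, 0.2224, 0.0111]
tool_rot: [[-0.315, 0.949, -0.007], [0.949, 0.315, 0.02], [0.021, -0.001, -1.0]]
contact_force: [-1.5, 1.1, 1.9]
finger_gap: 0.0439
```

Emit:
servo_tool([
  [0,0,0,0],
  [0,0,0,0],
  [0,0,0,0],
  [0,0,0,0],
], grip=0.3)

```text
t: 12.2
ee_pos: [0.47, 0.2222, 0.0109]
tool_rot: [[-0.315, 0.949, -0.008], [0.949, 0.315, 0.02], [0.021, -0.001, -1.0]]
contact_force: [0.6, 0.5, 0.7]
finger_gap: 0.0591
```

Emit:
servo_tool([
  [0,0,0.5,0],
  [0,0,1,0],
  [0,0,2,0],
  [0,0,3,0],
  [0,0,3,0],
  [0,0,3,0],
  [0,0,3,0],
  [0,0,0,0],
])

```text
t: 13.0
ee_pos: [0.4689, 0.2217, 0.1763]
tool_rot: [[-0.315, 0.949, -0.007], [0.949, 0.315, 0.02], [0.021, -0.0, -1.0]]
contact_force: [0.5, 0.3, -0.3]
finger_gap: 0.0595
```

Run:
```python
from h import *
s=state();print(s['ee_pos'],s['contact_force'],s['finger_gap'])
for n in("side","scene"):
    d=snap(n,n+"5.png");C=cloud(d)
    m=(C[...,2]>.028)&(C[...,2]<.045)&(np.linalg.norm(C[...,:2]-[.47,.222],axis=-1)<.05);P=C[m]
    print(n,len(P),P.min(0).round(3),P.max(0).round(3))
    f=d["frame"].astype(int);mm=((f[...,0]-f[...,2])>-8)&(np.linalg.norm(C[...,:2]-[.469,.222],axis=-1)<.075)&(C[...,2]<.015)
    Q=C[mm];print("dish",Q.min(0).round(3),Q.max(0).round(3))
    for nm,c,r in(("vial",(.432,.0),.03),("small",(.677,-.02),.05),("beaker",(.67,.17),.05)):
        m=(np.linalg.norm(C[...,:2]-c,axis=-1)<r)&(C[...,2]>.02)&(C[...,2]<.085);P=C[m];print(nm,len(P),P.min(0).round(3),P.max(0).round(3))
d=snap("wrist","w5.png")
```

```text
[0.46893116 0.22171271 0.17630597] [ 0.53448283  0.30184704 -0.29321444] 0.059527145801110855
side 567 [0.45  0.198 0.028] [0.494 0.243 0.038]
dish [ 0.411  0.159 -0.002] [0.529 0.282 0.015]
vial 190 [ 0.428 -0.003  0.02 ] [0.444 0.014 0.062]
small 144 [ 0.665 -0.006  0.02 ] [0.702 0.006 0.054]
beaker 748 [0.662 0.141 0.02 ] [0.709 0.187 0.061]
scene 316 [0.45  0.2   0.028] [0.493 0.244 0.041]
dish [ 0.411  0.165 -0.002] [0.527 0.282 0.015]
vial 106 [ 0.428 -0.003  0.022] [0.443 0.014 0.064]
small 44 [ 0.67  -0.034  0.036] [0.689 0.005 0.078]
beaker 450 [0.662 0.139 0.02 ] [0.709 0.188 0.065]
```

View pics/side5.png

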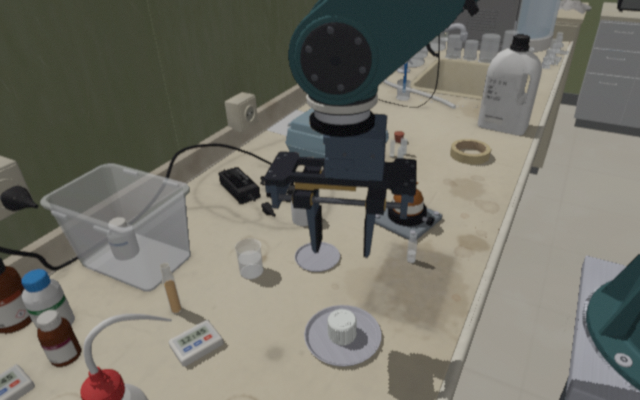

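View pics/w5.png

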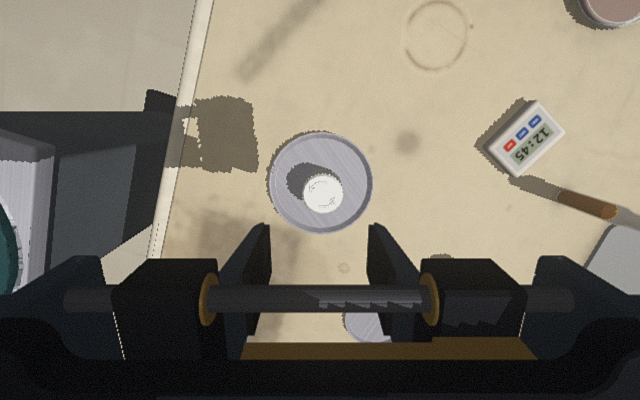

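The side view shows the cap upright at (343,325), and the wrist view shows it at (323,193). It sits near the middle of the larger dish, top at about 37 mm, right side up. The vial and beaker haven't moved; the small bottle is partly hidden, but its visible points match. The gripper is clear of everything, so I'm handing in.

```bash
python3 -c "
from rig import ticket
print(ticket.hand_in())"
```

```text
the job is handed in; nothing more can be done
None
```

I opened the amber bottle and set its cap upright in the larger steel dish. The job was handed in at about 13 s.

- **Opening:** I gripped the cap at 45 N and pressed it down about 12 mm, until the bottle stood firm. I then turned it about 1.65 rad counter-clockwise, mostly under 17–21 N. It lifted off with no measurable pull.
- **Final checks:** the cap's centre is at about (0.472, 0.221), a few mm from the dish centre at (0.469, 0.2215). Its top is about 37 mm above the worktop, which fits a cap standing flat on the dish floor. The vial and beaker stand where they were. The small bottle was partly hidden behind the gripper, and its visible points match its old position.

Some readings were not ideal:
- **Pressing peak:** while finding the firm point, the force on the cap briefly read 28.7 N down plus 10.6 N sideways, about 30.6 N in total. That is under the 35 N limit.
- **Uneven turning force:** the press dipped to about 8 N late in the turn, as the tool sank about 2 mm. The pads may have slipped on the cap or the insert may have come free. I kept pressing and turning past that point.
- **Hard first touch:** on the dish the wrist briefly read 39.5 N down (about 41 N with the sideways part), transmitted through the held cap. This was not as gentle as intended. I backed off and set the cap down again at about 6.5 N before letting go.

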